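# Stand the chopping board up to dry and bar it in

## Task

The washed chopping board is lying half propped on the soap bar in front of the blue drying stand. Slide its low end up to the foot of the stand, tip the raised end up and over so that the board leans flat and straight against the blue rest without being slammed, then swing the yellow keeper bar down across the board until it lies fully in its catch. Do not shift or knock over the bottles, the spray can and the mug.

Things in the scene. Friction and masses are not known exactly. Their poses are not given: they have to be found in the camera images.
- stand: drying stand for a chopping board, fixed to the counter. Origin on the counter, at the middle of the foot line where the front face of its rest meets the counter; x points horizontally away from the open front side (into the rest), y along the rest to the side of the keeper's pivot, z up.
- rest: the stand's blue plate, 250 mm wide, 170 mm up its slope, 6 mm thick, leaning back 0.25 rad from vertical. Origin as the stand's; z runs up the sloping front face, x square into the plate (in front is negative), y as the stand's. Dark steel brackets stick out of its front: pivot side 26 mm, 77-103 mm up the slope; catch side 44 mm, 72-98 mm up; free width between them 196 mm.
- board: brown chopping board 190 (own x) x 150 (y) x 14 mm (z), loose, about 0.42 kg; origin mid-underside. It starts sloping about 0.42 rad: low end (+x) on the counter, 15-40 mm short of the rest's foot; raised end (-x), towards the robot, propped on the soap and overhanging it 35 mm, its underside edge about 77 mm high. Slides on counter and soap (friction coefficient 0.5-0.7).
- board_raised (a point): middle of the lower (underside) edge of the board's raised end, the end that must become the top
- board_low (a point): middle of the underside edge of the board's low end, the end that must become the foot
- soap: pink laundry soap bar under the board, loose, 36 mm (x) by 120 mm (y) by 45 mm high, about 0.35 kg; origin at the centre of its underside. It may be shoved or left where it is.
- keeper (a joint): yellow keeper bar, 225 x 16 x 8 mm, turning about an axis square to the rest on the +y bracket, its back 27 mm in front of the rest's face. 0 = closed (stop): level across the board, free end in the steel catch at -y. Grows as it is raised: pi/2 straight up the slope, more leans out to +y; limit 2.1. Starts 1.6-1.95. Stiff hinge: stays where left; 2-3 N at the knob moves it.
- keeper_hinge (a point): the keeper's pivot point, 31 mm in front of the rest's face, 107 mm to the +y side of its middle, 90 mm up the slope
- keeper_knob (a point): middle of the red round knob (18 mm diameter, 40 mm long) that sticks out of the keeper's front, square to the rest, 160 mm from the pivot; this point lies on its axis, 20 mm in front of the bar's front face and 55 mm in front of the rest's face (knob end 75 mm)
- spray: orange spray can with black cap, 58 mm diameter, 235 mm tall, loose bystander; origin at the centre of its base
- red_bottle: red bottle, 62 mm diameter, 200 mm tall, loose bystander; origin at the centre of its base
- white_bottle: white bottle with blue cap, 70 mm diameter, 190 mm tall, loose bystander; origin at the centre of its base
- mug: blue mug, 80 mm diameter, 95 mm tall, loose bystander; origin at the centre of its base
Mind the look-alikes: they are no part of the job. Several things have the shape of the board; the one meant has the colours described above.

How it is judged:
By the outcome, as a careful person would: the job done as asked, in the order asked, and still so for the second after the job is handed in, with the robot touching nothing.
It also fails if it takes over 70 s, if anything falls off the work surface, if the arm or the gripper's body presses on something with over 40 N, if the wrist force passes 120 N, or if a joint passes its speed limit or range.

## Robot

A 7-joint arm with a two-finger parallel gripper is mounted at the origin on the work surface. World frame = base frame: x ahead of the robot, y to its left, z up, the work surface at z = 0. Lengths are in m, angles in degrees, forces in N, time in s.
With the tool pointing down it reaches from about 0.4 to 0.85 m from the base axis. Payload 4.5 kg.
Tool frame: the origin (TCP) lies midway between the tips of the shut fingers; the grasp point (between the pads) lies 19 mm behind it (robot.grasp_offset is the distance from the TCP to the grasp point, in m); z points along the fingers, y is the line along which they close (so a half turn about z gives the same grasp; the last joint's range is limited). The gripper opens to 85 mm and grips with 20 to 120 N. Pads are 22 mm wide; open, the fingers measure 114 mm over their backs; the gripper's body (76 mm by 85 mm) begins 54 mm behind the grasp point. The pads swing forward as they close: fully open they stand 13 mm farther back than shut.
Start: joints at [76.994, 39.483, -11.15, 89.685, 9.013, 51.709, -12.324], TCP at [0.161, -0.604, 0.231] pointing down, gripper open.
Joint ranges: [-172.22, 172.22], [-26.19, 119.32], [-84.43, 86.54], [7.71, 146.69], [-57.33, 237.33], [2.42, 119.75], [-152.13, 152.13]. Speed limits (degrees/s): [147.25, 147.25, 180, 180, 180, 180, 180].

## Interface

Orientations are given as a 3x3 rotation matrix whose columns are the frame's x, y, z axes.
In Python, from station import robot gives the robot as it stands.
- The arm moves only by the tool carry_out, never from a script. Its argument "targets" is a list of rows, each a list of 5 numbers: the finger opening in mm, from 0 to 85.4, then the shift along the tool's x, y, z in mm, then the turn about the tool's z in degrees. A call has 1 to 12 rows; each row shifts and turns the commanded pose from where the row before left it, along the tool's axes as they then stand; what a row does not reach is not made up. A row lasts 1/12 s, in which the tool goes at most 41.7 mm and 7.16 degrees, less where a joint would pass 70% of its speed; a pose out of reach is approached as far as the arm can. A call with a gripper value outside its range is refused whole. The fingers move at their own pace and stop on an object; "grip_force" is the grip in N (left out, the last holds). Time passes only in rows, so rows that do not move let the fingers close. It gives the time, the measured TCP pose, the force, the opening and the grip force at its end, in the units of the state.
- robot.get_state(): the state, without advancing time (a new reading comes with each control period).
- robot.camera(name): name is "side" or "top" or "wrist"; returns (picture, depth): 420x560x3 uint8, red, green, blue; 420x560 float32, m along the optical axis (not along the pixel's ray), 0 where there is no reading.
- robot.get_calibration(name): a dict with "fx", "fy", "cx", "cy" (pixels), "pose" (4x4, takes a point from camera to world coordinates). Camera axes: x right, y down, z forward; pixel columns grow to the right and rows downward; lengths in m; the calibration is good to about 2 mm. A picture is of the moment at which its call begins: read the wrist's pose just before it. get_calibration takes no time and is no camera call; for the wrist camera it gives the pose at the moment of the call.
- robot.job_done(): hands the job in; it is judged then, once.
Trained networks look in the newest picture that a camera, given by its name, has taken for a name from the list of things; names that differ only in an ending like _2 or _b are one class to them, and where a whole thing is asked for, a point or a joint stands for the part that bears it (a point fixed in the world has none). Each returns a list of dicts, best first, with "confidence" (0 to 1); they miss things now and then, are a little off and sometimes report something else, mostly with a low value. They report only what shows in the picture. A call takes as long as a camera call. They do not tell look-alikes from the thing itself.
- robot.recognise(thing, camera): "at" ([x, y, z] in m, in the coordinates of the camera as it stood for that picture, good to about 4 mm: the middle of the surface that is visible of it).
The state is a dict: "clock": time; "q": joint angles; "qvel": joint speeds; "joint_torque": joint torques, N m; "tool_pos": TCP position; "ee_rot": TCP orientation; "wrist_force": force on the tool from outside, world axes, zero at the start; "wrist_torque": the same for the moment, N m; "width": finger opening in m; "grip_force": force on a finger pad.
Only numpy, scipy, OpenCV 4.12 (cv2) and the standard library are available. Lean on these libraries where they do the work, as an engineer would, in place of code of your own. Each camera call takes 0.05 s, during which the arm holds its last target. There are 200 camera calls.

## Working session

There is one attempt and no reset: what is moved stays moved. The work goes in short steps, Python scripts to look and compute and a tool call to move; the robot and the scene stay as the last step left them, time stands still between calls to the robot, and variables do not carry over. Pictures are saved under pics/ and viewed, at most 10 in all, crops included, and the job is handed in when it is done.

Besides the shell and the picture viewer there is one more tool, called after "Emit:" by a JSON object that holds its "method" and its "body". carry_out: Moves the arm, as the interface text tells. Its arguments: {"type":"object","properties":{"targets":{"type":"array","items":{"type":"array","items":{"type":"number"}}},"grip_force":{"type":"number"}},"required":["targets"]}

```bash
mkdir -p pics; ls; cat > h.py <<'E'
import numpy as np, cv2
from station import robot
def w(cam,p):
    T=np.array(robot.get_calibration(cam)["pose"]); return T[:3,:3]@np.array(p)+T[:3,3]
def pts(cam,d):
    c=robot.get_calibration(cam); v,u=np.mgrid[:d.shape[0],:d.shape[1]]
    P=np.stack([(u-c["cx"])/c["fx"]*d,(v-c["cy"])/c["fy"]*d,d],-1)
    T=np.array(c["pose"]); return P@T[:3,:3].T+T[:3,3]
def pix(cam,p):
    c=robot.get_calibration(cam);T=np.linalg.inv(np.array(c["pose"]));q=T[:3,:3]@np.array(p)+T[:3,3]
    return (round(q[0]/q[2]*c["fx"]+c["cx"]),round(q[1]/q[2]*c["fy"]+c["cy"]))
E
python3 - <<'E'
from h import *
np.set_printoptions(precision=3,suppress=True)
ims=[]
for cam in ("side","top"):
    im,d=robot.camera(cam); np.savez(f"pics/{cam}0.npz",im=im,d=d); cv2.imwrite(f"pics/{cam}0.png",im[...,::-1])
    print(cam,np.array(robot.get_calibration(cam)["pose"])[:3,3])
    for t in ["stand","rest","board","board_raised","board_low","soap","keeper","keeper_hinge","keeper_knob","spray","red_bottle","white_bottle","mug"]:
        for r in robot.recognise(t,cam)[:3]:
            p=w(cam,r["at"]); print(t,p,pix(cam,p),round(r["confidence"],2))
print(robot.get_state())
E
```

```text
pics
side [0.264 0.787 0.834]
stand [0.659 0.093 0.095] (216, 218) 0.56
rest [0.657 0.079 0.106] (219, 211) 0.68
board [ 0.62  -0.234  0.015] (281, 168) 0.77
board [0.52  0.075 0.056] (277, 240) 0.58
board_raised [ 0.618 -0.234  0.019] (282, 167) 0.92
board_raised [0.522 0.08  0.061] (275, 240) 0.55
board_low [0.521 0.074 0.061] (277, 239) 0.97
board_low [ 0.622 -0.232  0.016] (280, 168) 0.76
board_low [0.654 0.079 0.101] (221, 213) 0.49
soap [0.498 0.131 0.02 ] (277, 271) 0.73
keeper [0.67  0.194 0.235] (182, 197) 0.91
keeper_hinge [0.655 0.082 0.101] (220, 214) 0.81
keeper_knob [0.673 0.189 0.236] (182, 195) 0.94
red_bottle [0.493 0.436 0.128] (216, 364) 0.78
white_bottle [0.638 0.4   0.112] (151, 326) 0.65
mug [0.52  0.076 0.06 ] (277, 239) 0.57
mug [0.375 0.369 0.056] (297, 374) 0.56
top [0.298 0.002 1.45 ]
stand [0.664 0.062 0.084] (268, 163) 0.8
rest [0.657 0.072 0.108] (264, 163) 0.95
board [0.524 0.062 0.055] (268, 214) 0.96
board [ 0.632 -0.23   0.018] (370, 180) 0.87
board_raised [ 0.633 -0.232  0.018] (371, 179) 0.65
board_raised [0.525 0.065 0.05 ] (267, 214) 0.6
board_lo
[... 396 characters left out ...]
163) 0.44
red_bottle [0.495 0.409 0.128] (136, 220) 0.59
white_bottle [0.634 0.376 0.122] (152, 170) 0.86
mug [0.38  0.378 0.035] (155, 266) 0.57
{'clock': 1.4, 'q': array([ 76.994,  39.484, -11.15 ,  89.683,   9.011,  51.71 , -12.324]), 'qvel': array([ 0.01 ,  0.01 , -0.002, -0.097, -0.031, -0.085,  0.056]), 'joint_torque': array([  0.   , -53.954,  -1.267, -15.888,   0.01 ,   0.001,   0.   ]), 'tool_pos': array([ 0.161, -0.604,  0.231]), 'ee_rot': array([[ 0.966,  0.258,  0.   ],
       [ 0.258, -0.966, -0.   ],
       [ 0.   ,  0.   , -1.   ]]), 'wrist_force': array([-0.806, -0.163,  0.019]), 'wrist_torque': array([ 0.037, -0.001, -0.026]), 'grip_force': 0.0, 'width': 0.08536629981645241}
```

```bash
python3 -c "
import cv2,numpy as np
a=[cv2.imread(f'pics/{c}0.png') for c in('side','top')]
cv2.imwrite('pics/both.png',cv2.resize(np.vstack(a),None,fx=.71,fy=.71)) "
```

```text
(no output)
```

View pics/top0.png

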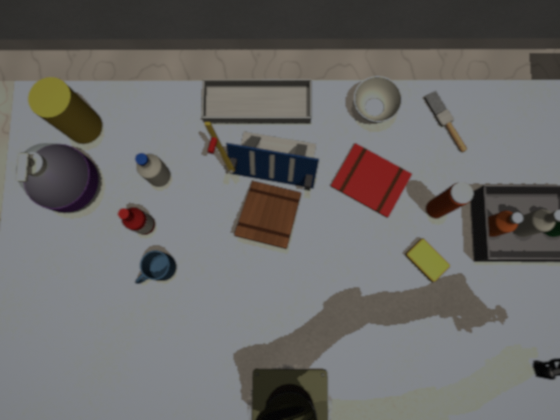

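View pics/side0.png

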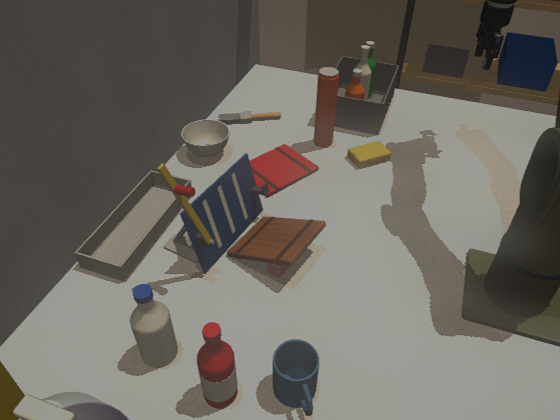

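The brown board at top (268,214) / side (277,240) matches; the red one at top (370,180) / side (281,168) has the same shape but the wrong colour. I'll measure now and confirm in a crop.

```bash
cat > m.py <<'E'
from h import *
np.set_printoptions(precision=4,suppress=True)
def plane(P):
    c=np.median(P,0)
    for _ in range(5):
        n=np.linalg.svd(P-c,full_matrices=False)[2][2]; r=np.abs((P-c)@n); P=P[r<max(2*np.median(r),.002)]; c=P.mean(0)
    return c,n*np.sign(-n[0]) if abs(n[0])>.6 else n*np.sign(n[2]),P
for cam in ("side","top"):
    z=np.load(f"pics/{cam}0.npz"); im,d=z["im"],z["d"]; W=pts(cam,d); hsv=cv2.cvtColor(im,cv2.COLOR_RGB2HSV)
    H,S,V=[hsv[...,i].astype(int) for i in range(3)]
    near=(d>0)&(abs(W[...,0]-.6)<.2)&(abs(W[...,1]-.06)<.16)&(W[...,2]>.005)
    for n,m in (("rest",near&(H>100)&(H<130)&(S>90)),("board",near&((H<14)|(H>172))&(S>80)&(W[...,0]<.64)&(W[...,2]<.12)),("yellow",near&(H>17)&(H<30)&(S>150)&(W[...,2]>.1)),("red",near&((H<6)|(H>174))&(S>150)&(W[...,2]>.16))):
        m=cv2.erode(m.astype(np.uint8),np.ones((3,3)))>0 if n in("rest","board") else m
        P=W[m]; print(cam,n,len(P))
        if len(P)<10: continue
        if n in("yellow","red"): print(P.mean(0),P.min(0),P.max(0)); continue
        c,nn,Q=plane(P); print(" c",c,"n",nn,"tilt",np.degrees(np.arccos(nn[2])),"yaw",np.degrees(np.arctan2(nn[1],nn[0])))
        hull=cv2.approxPolyDP(cv2.convexHull(np.argwhere(m)[:,::-1].astype(np.int32)),6,True)[:,0]
        cal=robot.get_calibration(cam);T=np.array(cal["pose"])
        for u,v in hull:
            r=T[:3,:3]@[(u-cal["cx"])/cal["fx"],(v-cal["cy"])/cal["fy"],1]; t=((c-T[:3,3])@nn)/(r@nn); print("  ",u,v,T[:3,3]+t*r)
a=cv2.imread("pics/top0.png")[110:270,190:400]; b=cv2.imread("pics/side0.png")[140:300,130:340]
cv2.imwrite("pics/crop.png",cv2.resize(np.hstack([a,b]),None,fx=1.9,fy=1.9,interpolation=2))
E
python3 m.py
```

```text
side rest 0
side board 2357
 c [0.5273 0.0708 0.0552] n [ 0.3905 -0.0963  0.9156] tilt 23.713651669793474 yaw -13.854813680575221
   323 223 [0.4299 0.0207 0.0915]
   291 262 [0.4591 0.1574 0.0934]
   229 252 [0.6225 0.115  0.0193]
   263 218 [ 0.5912 -0.0199  0.0185]
side yellow 322
[0.673  0.1828 0.2117] [0.6397 0.1589 0.1024] [0.7053 0.2055 0.3072]
side red 94
[0.6612 0.1969 0.2607] [0.6433 0.1872 0.2518] [0.6834 0.2046 0.2659]
top rest 1253
 c [0.6569 0.0523 0.1008] n [-0.9543  0.1714  0.2447] tilt 75.83428679529011 yaw 169.81874239623116
   314 170 [ 0.6379 -0.0636  0.1081]
   301 183 [ 0.6215 -0.0301  0.0204]
   237 172 [0.6544 0.156  0.0183]
   229 145 [0.6923 0.1634 0.1609]
   315 160 [ 0.6515 -0.0637  0.1611]
top board 2650
 c [0.5243 0.0646 0.0542] n [ 0.3941 -0.095   0.9141] tilt 23.916744144221042 yaw -13.545985232514315
   298 194 [ 0.5897 -0.0215  0.017 ]
   285 246 [0.4321 0.0147 0.0888]
   236 233 [0.467  0.1478 0.0875]
   253 183 [0.6221 0.109  0.0167]
top yellow 161
[0.6699 0.1795 0.2007] [0.6414 0.1576 0.1001] [0.7063 0.202  0.3056]
top red 80
[0.662  0.1928 0.26  ] [0.6446 0.184  0.2495] [0.6824 0.2023 0.2685]
```

View pics/crop.png

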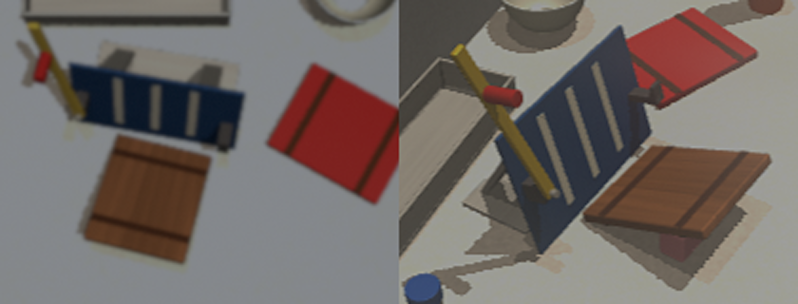

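The crop shows the brown board with two dark strips, propped on the pink soap directly in front of the blue stand; the red board lies flat off to the side. The brown one is meant.

Measured: stand foot ≈ (0.632, 0.057) at yaw −10.2°. The board's yaw is −13.7°, its low end ~22 mm short of the foot and ~15 mm to −y. I'll first nudge its low part to +y, which also straightens it, then slide it.

Emit:
{"method": "carry_out", "body": {"targets": [[0,0,0,0,6.3],[0,0,0,0,6.3],[0,0,0,0,6.3],[0,0,0,0,6.3],[0,13.2,-30.5,0,0],[0,13.2,-30.5,0,0],[0,13.2,-30.5,0,0],[0,13.2,-30.5,0,0],[0,13.2,-30.5,0,0],[0,13.2,-30.5,0,0],[0,13.2,-30.5,0,0],[0,13.2,-30.5,0,0]], "grip_force": 20}}

```text
clock: 2.4
tool_pos: [0.3094, -0.3813, 0.2315]
ee_rot: [[0.984, -0.178, 0.001], [-0.178, -0.984, -0.0], [0.001, 0.0, -1.0]]
wrist_force: [1.0, -0.2, -0.3]
width: 0.0003
grip_force: 0.0
```

Emit:
{"method": "carry_out", "body": {"targets": [[0,13.2,-30.5,0,0],[0,13.2,-30.5,0,0],[0,13.2,-30.5,0,0],[0,13.2,-30.5,0,0],[0,13.2,-30.5,0,0],[0,13.2,-30.5,0,0],[0,13.2,-30.5,0,0],[0,13.2,-30.5,0,0],[0,13.2,-30.5,0,0],[0,13.2,-30.5,0,0],[0,0,0,0,0]]}}

```text
clock: 3.32
tool_pos: [0.4976, -0.098, 0.2315]
ee_rot: [[0.986, -0.167, 0.005], [-0.167, -0.986, 0.005], [0.004, -0.005, -1.0]]
wrist_force: [0.6, 1.1, -0.3]
width: -0.0
grip_force: 0.0
```

Emit:
{"method": "carry_out", "body": {"targets": [[0,8,-18,0,0],[0,8,-18,0,0],[0,7,-17,0,0],[0,0,0,0,0],[0,0,0,0,0]]}}

```text
clock: 3.73
tool_pos: [0.5251, -0.0571, 0.2312]
ee_rot: [[0.984, -0.176, 0.0], [-0.176, -0.984, 0.0], [0.0, -0.0, -1.0]]
wrist_force: [-0.6, -0.4, -0.7]
width: -0.0004
grip_force: 0.0
```

Emit:
{"method": "carry_out", "body": {"targets": [[0,0,0,30,0],[0,0,0,30,0],[0,0,0,30,0],[0,0,0,30,0],[0,0,0,30,0],[0,0,0,25,0],[0,0,0,20,0],[0,0,0,15,0],[0,0,-8,4,0],[0,0,-8,0,0],[0,0,-4,0,0],[0,0,0,0,0]]}}

```text
clock: 4.73
tool_pos: [0.5295, -0.0363, 0.0184]
ee_rot: [[0.984, -0.176, 0.002], [-0.176, -0.984, 0.001], [0.002, -0.002, -1.0]]
wrist_force: [-0.3, 0.3, -0.3]
width: 0.0002
grip_force: 0.0
```

Emit:
{"method": "carry_out", "body": {"targets": [[0,0,-4,0,0],[0,0,-4,0,0],[0,0,-2,0,0],[0,0,-2,0,0],[0,0,0,0,0]]}}

```text
clock: 5.15
tool_pos: [0.5312, -0.0279, 0.0179]
ee_rot: [[0.984, -0.18, 0.002], [-0.18, -0.984, -0.002], [0.002, 0.002, -1.0]]
wrist_force: [0.1, -3.9, 3.0]
width: 0.0003
grip_force: 1.9
```

Emit:
{"method": "carry_out", "body": {"targets": [[0,0,-2,0,0],[0,0,-2,0,0],[0,0,-2,0,0],[0,0,-2,0,0],[0,0,0,0,0]]}}

```text
clock: 5.57
tool_pos: [0.5331, -0.0203, 0.0178]
ee_rot: [[0.984, -0.18, 0.003], [-0.18, -0.984, -0.002], [0.003, 0.002, -1.0]]
wrist_force: [1.2, -4.6, 4.3]
width: -0.0
grip_force: 2.3
```

```bash
sed -i 's/^for cam in ("side","top"):/import sys\nTAG=sys.argv[1] if len(sys.argv)>1 else "0"\nfor cam in ("side","top"):\n    if TAG!="0":\n        im,d=robot.camera(cam); np.savez(f"pics\/{cam}{TAG}.npz",im=im,d=d)/; s/{cam}0.npz/{cam}{TAG}.npz/; /pics\/top0.png/d; s/^cv2.imwrite.*/if TAG!="0": cv2.imwrite(f"pics\/c{TAG}.png",cv2.resize(np.hstack([np.load(f"pics\/{c}{TAG}.npz")["im"][r:r+160,k:k+210,::-1] for c,r,k in (("top",110,190),("side",140,130))]),None,fx=1.9,fy=1.9,interpolation=2))/' m.py; sed -i 's/for n,m in (("rest"/for n,m in (("rest"/' m.py; python3 m.py 1 | grep -v -A1 yellow
```

```text
side rest 0
side board 2264
 c [0.5263 0.082  0.0569] n [ 0.3883 -0.0946  0.9167] tilt 23.558641899858962 yaw -13.693571386941736
   320 225 [0.4347 0.0279 0.0901]
   286 267 [0.4646 0.173  0.0925]
   226 256 [0.6231 0.13   0.0209]
   261 220 [ 0.5929 -0.0107  0.0192]
side yellow 338
[0.6726 0.1829 0.2102] [0.6422 0.1597 0.1093] [0.7055 0.2062 0.3066]
side red 97
[0.6586 0.1905 0.2588] [ 0.5632 -0.0118  0.1667] [0.682  0.204  0.2667]
top rest 799
 c [0.6659 0.0771 0.1188] n [-0.9547  0.1682  0.2454] tilt 75.79242981886095 yaw 170.007649660165
   315 163 [ 0.6477 -0.0645  0.145 ]
   241 173 [0.6517 0.1444 0.0172]
   229 145 [0.6921 0.1633 0.1615]
top board 695
 c [0.516  0.1233 0.064 ] n [ 0.3856 -0.0933  0.9179] tilt 23.373934723491807 yaw -13.602282894375142
   255 239 [0.4507 0.0959 0.0886]
   232 232 [0.4698 0.1588 0.087 ]
   250 181 [0.6281 0.1178 0.0163]
top yellow 155
[0.6699 0.1796 0.2029] [0.6413 0.1578 0.1025] [0.7054 0.2015 0.3073]
top red 81
[0.662  0.1927 0.2601] [0.6444 0.184  0.2457] [0.6826 0.202  0.2679]
```

View pics/c1.png

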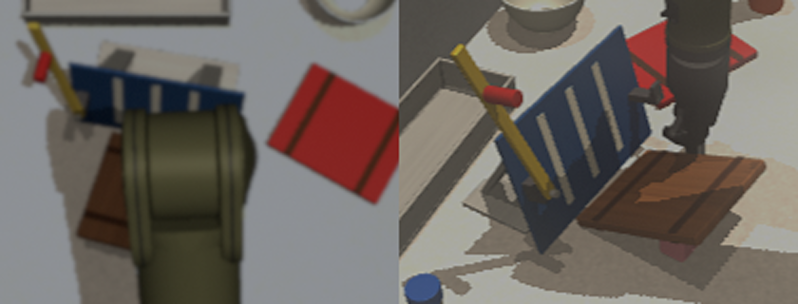

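The board moved 11 mm to +y, so it's now centred with its yaw unchanged. Next: go behind the raised end with the fingers spread.

Emit:
{"method": "carry_out", "body": {"targets": [[0,0,6,0,0],[0,0,6,0,0],[0,0,0,-20,0],[0,0,0,-30,0],[0,0,0,-35,0],[0,0,0,-35,0],[0,0,0,-35,0],[30,0,0,-25,3.5],[60,-15,-13,0,0],[60,-22,-18,0,0],[60,-22,-18,0,0],[60,-22,-18,0,0]]}}

```text
clock: 6.67
tool_pos: [0.4656, 0.0548, 0.1972]
ee_rot: [[0.971, -0.238, -0.001], [-0.238, -0.971, 0.001], [-0.001, -0.0, -1.0]]
wrist_force: [1.1, 0.7, 0.5]
width: 0.0594
grip_force: 0.0
```

Emit:
{"method": "carry_out", "body": {"targets": [[60,-22,-18,0,0],[60,-22,-18,0,0],[60,-11,-11,0,0],[60,0,0,0,0],[60,0,0,0,0]]}}

```text
clock: 7.08
tool_pos: [0.4241, 0.1132, 0.1972]
ee_rot: [[0.972, -0.235, -0.001], [-0.235, -0.972, 0.0], [-0.001, 0.0, -1.0]]
wrist_force: [-0.4, -0.3, 0.5]
width: 0.0601
grip_force: 0.0
```

Emit:
{"method": "carry_out", "body": {"targets": [[60,-8,10,20,0],[60,0,0,30,0],[60,0,0,30,0],[60,0,0,30,0],[60,0,0,20,0],[60,0,0,15,0],[60,0,0,5,0],[60,0,0,0,0],[60,4,0,0,0],[60,4,0,0,0],[60,4,0,0,0],[60,0,0,0,0]]}}

```text
clock: 8.08
tool_pos: [0.4307, 0.1025, 0.0503]
ee_rot: [[0.971, -0.239, -0.0], [-0.239, -0.971, -0.0], [-0.0, 0.001, -1.0]]
wrist_force: [-0.3, 0.1, -0.2]
width: 0.06
grip_force: 0.0
```

Emit:
{"method": "carry_out", "body": {"targets": [[60,3,0,0,0],[60,3,0,0,0],[60,3,0,0,0],[60,3,0,0,0],[60,0,0,0,0]]}}

```text
clock: 8.5
tool_pos: [0.4402, 0.0996, 0.0492]
ee_rot: [[0.971, -0.238, -0.005], [-0.238, -0.971, -0.001], [-0.004, 0.002, -1.0]]
wrist_force: [-0.8, -1.0, -0.4]
width: 0.0598
grip_force: 0.3
```

Emit:
{"method": "carry_out", "body": {"targets": [[60,3,0,0,-0.7],[60,3,0,0,-0.7],[60,3,0,0,-0.7],[60,3,0,0,-0.7],[60,3,0,0,-0.7],[60,0,0,0,0]]}}

```text
clock: 9.0
tool_pos: [0.4451, 0.0927, 0.0484]
ee_rot: [[0.983, -0.18, -0.024], [-0.18, -0.984, -0.007], [-0.022, 0.012, -1.0]]
wrist_force: [-14.4, -4.4, 1.5]
width: 0.0602
grip_force: 6.5
```

```bash
python3 m.py 2 | grep -A5 "board"
```

```text
side board 2169
 c [0.5639 0.0697 0.0421] n [ 0.3563 -0.063   0.9322] tilt 21.21190926188938 yaw -10.029314330703116
   292 223 [0.5045 0.0146 0.0611]
   290 260 [0.4651 0.1458 0.085 ]
   278 275 [0.4749 0.1921 0.0844]
   223 256 [0.6292 0.1328 0.0214]
--
top board 1618
 c [0.5577 0.045  0.0413] n [ 0.3597 -0.0751  0.93  ] tilt 21.55958634291425 yaw -11.791393177990482
   250 179 [0.6337 0.1178 0.0178]
   296 187 [ 0.6106 -0.0158  0.0159]
   284 241 [0.4463 0.0175 0.0822]
   271 236 [0.4601 0.053  0.0797]
```

View pics/c2.png

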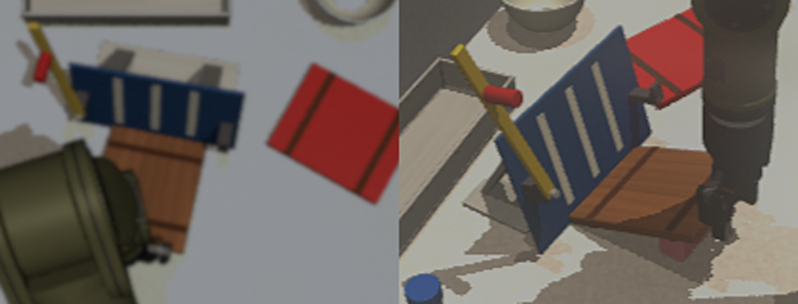

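The board's low edge appears up against the rest and parallel to it. Back off and prepare the straddling grip.

Emit:
{"method": "carry_out", "body": {"targets": [[60,-8,0,0,0],[60,-10,0,0,0],[60,-10,0,0,0],[70,0,0,-25,0],[85,0,0,-35,0],[85,0,0,-35,0],[85,0,0,-25,0],[85,0,0,0,0]]}}

```text
clock: 9.77
tool_pos: [0.4316, 0.1024, 0.1738]
ee_rot: [[0.984, -0.178, 0.007], [-0.178, -0.984, 0.002], [0.006, -0.003, -1.0]]
wrist_force: [0.5, 0.9, 0.7]
width: 0.0846
grip_force: 0.0
```

```bash
python3 m.py 3 | grep -A5 "board"; python3 -c "
from h import *
s=robot.get_state();print(s['q'],s['tool_pos'])"
```

```text
side board 2575
 c [0.5446 0.0752 0.0496] n [ 0.3559 -0.0715  0.9318] tilt 21.282894922593652 yaw -11.365553185202751
   317 226 [0.4412 0.0287 0.0855]
   285 266 [0.4693 0.1651 0.0852]
   222 254 [0.6351 0.126  0.0189]
   255 218 [ 0.61   -0.0136  0.0178]
--
top board 1922
 c [0.5509 0.0499 0.0438] n [ 0.3582 -0.0737  0.9307] tilt 21.448611784169813 yaw -11.632106509499339
   250 179 [0.6338 0.1179 0.0173]
   296 187 [ 0.6107 -0.0158  0.0156]
   284 241 [0.4464 0.0175 0.0814]
   267 237 [0.4572 0.0638 0.0809]
[ -21.16267157   32.72781865    2.79971523  124.40562348   -3.87872981
   22.9117611  -115.46619358] [0.42949889 0.10199117 0.17056733]
```

View pics/c3.png

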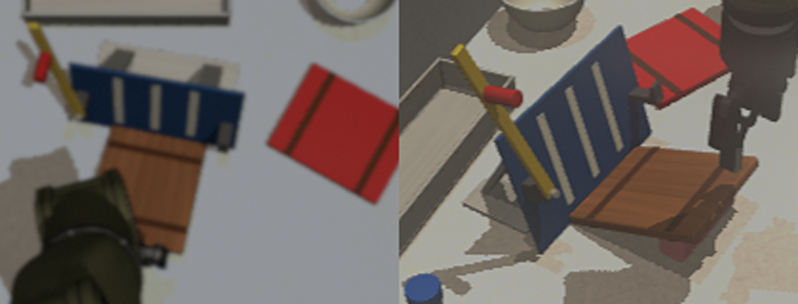

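Emit:
{"method": "carry_out", "body": {"targets": [[85,0,0,0,-6.9],[85,0,0,0,-6.9],[85,0,0,0,-6.9],[85,0,0,0,-6.9],[85,0,0,0,-6.9],[85,0,0,0,-6.9],[85,0,0,0,-6.9],[85,0,0,0,-6.9],[85,0,0,0,-6.9],[85,0,0,0,-6.9],[85,0,0,0,-7.0],[85,0,0,0,-7.0]]}}

```text
clock: 10.87
tool_pos: [0.4275, 0.1017, 0.1682]
ee_rot: [[0.291, 0.957, -0.006], [0.957, -0.291, -0.001], [-0.002, -0.005, -1.0]]
wrist_force: [-0.5, 0.5, 0.6]
width: 0.0854
grip_force: 0.0
```

Emit:
{"method": "carry_out", "body": {"targets": [[85,0,0,0,-7.0],[85,-3,25,0,0],[85,-4,25,0,0],[85,0,5,0,0],[85,0,0,0,0],[85,0,0,0,0]]}}

```text
clock: 11.37
tool_pos: [0.4797, 0.085, 0.1681]
ee_rot: [[0.178, 0.984, -0.007], [0.984, -0.178, -0.001], [-0.002, -0.006, -1.0]]
wrist_force: [-0.4, 0.3, -0.6]
width: 0.0851
grip_force: 0.0
```

Emit:
{"method": "carry_out", "body": {"targets": [[85,0,0,30,0],[85,0,0,30,0],[85,0,0,25,0],[85,0,0,15,0],[85,0,0,8,0],[85,0,0,5,0],[85,0,0,3,0],[85,0,0,0,0],[85,0,0,0,0]]}}

```text
clock: 12.12
tool_pos: [0.4805, 0.0851, 0.0538]
ee_rot: [[0.178, 0.984, -0.003], [0.984, -0.178, -0.001], [-0.001, -0.003, -1.0]]
wrist_force: [-0.3, 0.6, 0.5]
width: 0.0852
grip_force: 0.0
```

```bash
python3 m.py 4 | grep -A5 "board"; python3 - <<'E'
from h import *
im=np.load("pics/side4.npz")["im"]; cv2.imwrite("pics/s4.png",cv2.resize(im[100:300,200:400,::-1],None,fx=3,fy=3,interpolation=2))
E
```

```text
side board 2077
 c [0.5536 0.0857 0.047 ] n [ 0.3561 -0.07    0.9318] tilt 21.278544027781212 yaw -11.125340853614317
   305 239 [0.4545 0.0756 0.0842]
   278 271 [0.479  0.1807 0.0827]
   223 256 [0.6291 0.133  0.0217]
   255 218 [ 0.6099 -0.0133  0.0181]
--
top board 44
 c [0.6292 0.0887 0.0175] n [-0.6967  0.1364 -0.7043] tilt 134.7740775394225 yaw 168.92285534431701
   296 188 [ 0.6069 -0.0157  0.0193]
   250 179 [0.6334 0.1177 0.019 ]
top yellow 154
[0.6702 0.1798 0.2027] [0.6427 0.1585 0.1   ] [0.7058 0.2017 0.3063]
```

View pics/s4.png

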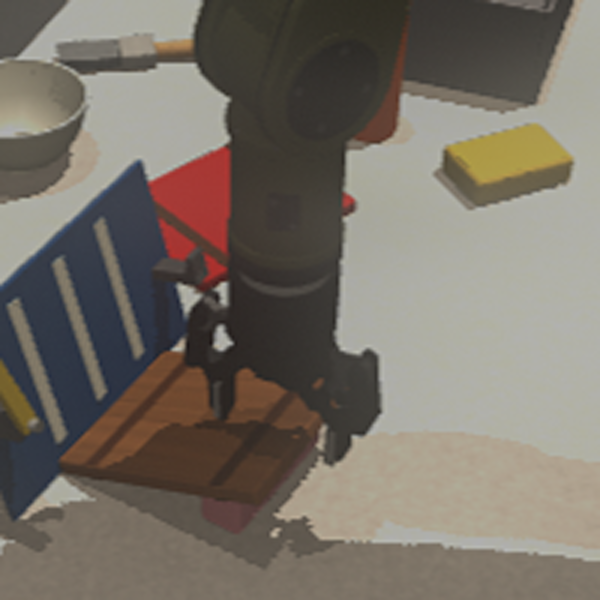

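Emit:
{"method": "carry_out", "body": {"targets": [[85,0,4,2,0],[85,0,4,2,0],[85,0,4,0,0],[85,0,0,0,0]]}}

```text
clock: 12.55
tool_pos: [0.4934, 0.0824, 0.0491]
ee_rot: [[0.179, 0.984, -0.003], [0.984, -0.179, -0.001], [-0.001, -0.002, -1.0]]
wrist_force: [0.2, 0.5, 0.0]
width: 0.0848
grip_force: 0.0
```

Emit:
{"method": "carry_out", "body": {"targets": [[85,0,3,0,0],[85,0,3,0,0],[85,0,0,0,0]]}}

```text
clock: 12.8
tool_pos: [0.497, 0.0813, 0.0489]
ee_rot: [[0.178, 0.984, -0.006], [0.984, -0.178, -0.002], [-0.003, -0.006, -1.0]]
wrist_force: [-2.7, -0.7, -0.2]
width: 0.085
grip_force: 1.0
```

Emit:
{"method": "carry_out", "body": {"targets": [[85,0,3,0,0],[85,0,2,-4,0],[85,0,2,-4,0],[85,0,2,-4,0],[85,0,2,-4,0],[85,0,0,0,0]]}}

```text
clock: 13.3
tool_pos: [0.5034, 0.0773, 0.0646]
ee_rot: [[0.178, 0.984, -0.014], [0.984, -0.178, -0.006], [-0.009, -0.013, -1.0]]
wrist_force: [-10.3, -2.0, 0.8]
width: 0.0846
grip_force: 4.4
```

```bash
python3 m.py 5 | grep -A5 "board"
```

```text
side board 1749
 c [0.5583 0.0787 0.0534] n [ 0.4382 -0.0811  0.8952] tilt 26.46300446488614 yaw -10.485424112216043
   297 233 [0.4738 0.074  0.0944]
   278 264 [0.4802 0.1778 0.1006]
   222 254 [0.6343 0.1273 0.0206]
   255 218 [ 0.6089 -0.0109  0.0206]
--
top board 99
 c [0.4899 0.1338 0.0902] n [ 0.4434 -0.2897  0.8482] tilt 31.981984941260855 yaw -33.16295134458488
   245 230 [0.4744 0.1229 0.0946]
   236 228 [0.479  0.1467 0.1003]
   239 216 [0.515  0.1414 0.0797]
top yellow 155
```

Emit:
{"method": "carry_out", "body": {"targets": [[85,0,2,-5,0],[85,0,2.5,-5,0],[85,0,3,-5,0],[85,0,3,-5,0],[85,0,3,-4,0],[85,0,4,-5,0],[85,0,4,-5,0],[85,0,4,-5,0],[85,0,4.5,-5,0],[85,0,4.5,-5,0],[85,0,0,0,0]]}}

```text
clock: 14.32
tool_pos: [0.5351, 0.0713, 0.1136]
ee_rot: [[0.177, 0.984, -0.019], [0.984, -0.177, -0.007], [-0.011, -0.018, -1.0]]
wrist_force: [-14.1, -1.5, 10.5]
width: 0.0853
grip_force: 7.6
```

```bash
python3 m.py 6 | grep -A5 "board"
```

```text
side board 816
 c [0.5442 0.0734 0.0581] n [-0.0141 -0.4239  0.9056] tilt 25.094924426788012 yaw -91.90598143111269
   304 235 [0.4751 0.0099 0.0273]
   280 263 [0.4757 0.1786 0.1063]
   224 252 [0.5885 0.2    0.1181]
   255 218 [ 0.6096 -0.0124  0.019 ]
--
top board 48
 c [0.5211 0.1243 0.0705] n [-0.3076  0.9394  0.1516] tilt 81.28075343912363 yaw 108.13349237772948
   249 227 [0.4874 0.115  0.0595]
   242 199 [0.559  0.1322 0.0982]
top yellow 150
[0.6712 0.1802 0.2069] [0.6427 0.1597 0.1123] [0.7057 0.2018 0.3097]
```

```bash
python3 - <<'E'
from h import *
a=np.load("pics/side6.npz")["im"][100:300,180:380,::-1]; w_,d=robot.camera("wrist"); np.savez("pics/wrist6.npz",im=w_,d=d)
cv2.imwrite("pics/s6.png",np.hstack([cv2.resize(a,(420,420),interpolation=2),cv2.resize(w_[...,::-1],(380,420))]))
E
```

```text
(no output)
```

View pics/s6.png

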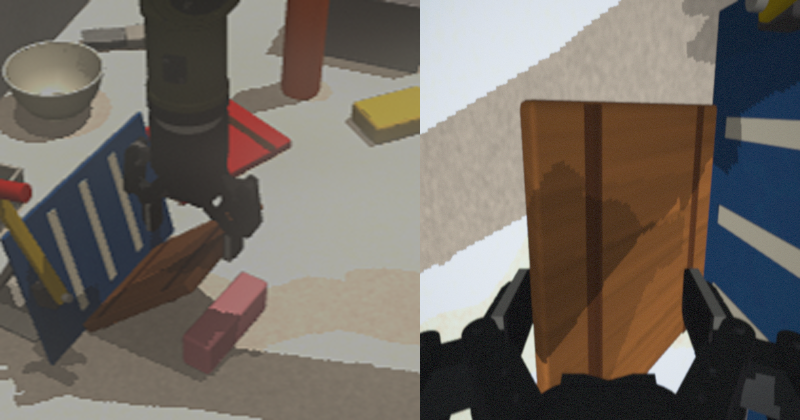

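The board is lifted to ~43° with finger A under the raised edge; the soap stays clear. I'll use wrist depth to follow the board's angle.

```bash
cat > t.py <<'E'
from h import *
import sys
def plane(P):
    c=np.median(P,0)
    for _ in range(8):
        n=np.linalg.svd(P-c,full_matrices=False)[2][2]; r=np.abs((P-c)@n); P=P[r<max(2*np.median(r),.0015)]; c=P.mean(0)
    return c,n
np.set_printoptions(precision=4,suppress=True)
C=robot.get_calibration("wrist"); im,d=robot.camera("wrist"); np.savez(f"pics/wrist{sys.argv[1]}.npz",im=im,d=d)
W=pts("wrist",d); hsv=cv2.cvtColor(im,cv2.COLOR_RGB2HSV).astype(int)
m=(d>.03)&(W[...,2]>.01)&((hsv[...,0]<14)|(hsv[...,0]>175))&(hsv[...,1]>90)&(W[...,0]>.4)&(abs(W[...,1]-.06)<.13)&(W[...,0]<.75)
m=cv2.erode(m.astype(np.uint8),np.ones((5,5)))>0
P=W[m]; c,n=plane(P); n*=np.sign(n[0]); print(m.sum(),"theta",np.degrees(np.arctan2(n[0]*.984-n[1]*.177,n[2])),"yaw",np.degrees(np.arctan2(n[1],n[0])))
e=np.array([.984,-.177]);f=np.array([.177,.984]);Q=P[:,:2]-[.632,.057]
print("xs,ys,z min/max",(Q@e).min(),(Q@e).max(),(Q@f).min(),(Q@f).max(),P[:,2].min(),P[:,2].max())
s=robot.get_state();print(s["clock"],s["tool_pos"],"tool xs,ys",(s["tool_pos"][:2]-[.632,.057])@e,(s["tool_pos"][:2]-[.632,.057])@f,s["wrist_force"])
E
python3 t.py 7
```

```text
377 theta 44.94812509238623 yaw -10.419072984326258
xs,ys,z min/max -0.1101854269125398 -0.01939742688749287 -0.0470911729293914 0.058881942520504355 0.03134697538388628 0.12333309663397396
14.5167 [0.5345 0.0715 0.113 ] tool xs,ys -0.09850788299668753 -0.0029904796077955885 [-15.2852  -1.2475   9.7215]
```

Emit:
{"method": "carry_out", "body": {"targets": [[80,0,3,-5,0],[75,0,3,-5,0],[70,0,3,-5,0],[65,0,3,-4,0],[60,0,3,-4,0],[55,0,3,-4,0],[50,0,3,-3,0],[45,0,3,-3,0],[45,0,0,0,0]]}}

```text
clock: 15.27
tool_pos: [0.5683, 0.0692, 0.1474]
ee_rot: [[0.179, 0.984, -0.002], [0.984, -0.179, -0.001], [-0.001, -0.001, -1.0]]
wrist_force: [-1.4, 0.2, 1.7]
width: 0.0451
grip_force: 0.9
```

```bash
python3 t.py 8
```

```text
441 theta 178.01386203357606 yaw -24.413845405190802
xs,ys,z min/max -0.15210521099975766 -0.06364459901747453 -0.002230810924863142 0.0503303243658535 0.04166493209277028 0.15353934190943955
15.3167 [0.5676 0.0693 0.1471] tool xs,ys -0.06556244642024874 0.0006538853639508626 [-2.2479 -0.0029  0.2215]
```

```bash
sed -i 's/^P=W\[m\];/m\&=((W[...,0]-.632)*.984-(W[...,1]-.057)*.177>-.1)\&(W[...,2]<.2)\nP=W[m];/' t.py; python3 t.py 9; python3 m.py 9 >/dev/null; python3 - <<'E'
from h import *
a=np.load("pics/side9.npz")["im"][100:300,180:380,::-1]; w_=np.load("pics/wrist9.npz")["im"]
cv2.imwrite("pics/s9.png",np.hstack([cv2.resize(a,(420,420),interpolation=2),cv2.resize(w_[...,::-1],(380,420))]))
E
```

```text
9 theta 71.57350206372912 yaw -9.99595945375526
xs,ys,z min/max -0.06389530502595864 -0.06131110863538126 -0.027050763160929265 0.06546333502747474 0.14524289567709445 0.1521653419126139
15.3667 [0.567  0.0694 0.1468] tool xs,ys -0.0661369810711682 0.0006558396460655962 [-0.6308  0.1818  1.3004]
```

View pics/s9.png

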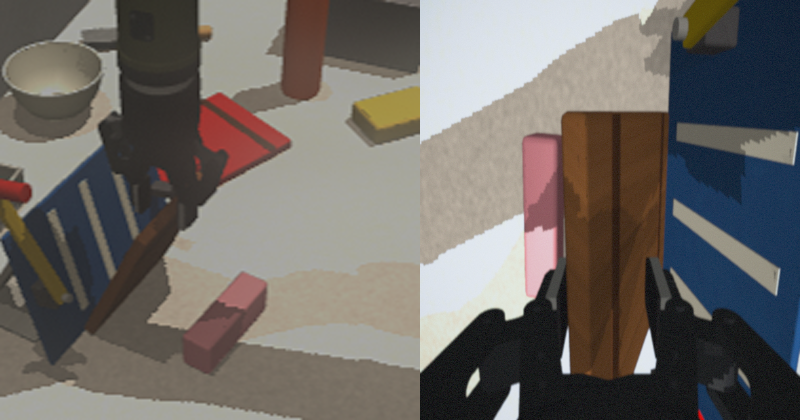

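```bash
python3 - <<'E'
from h import *
z=np.load("pics/wrist9.npz");im,d=z["im"],z["d"];h=cv2.cvtColor(im,cv2.COLOR_RGB2HSV)
W=pts("wrist",d)
for r,c in((150,225),(200,230),(200,290),(250,230),(300,230),(300,280)): print(r,c,h[r,c],d[r,c],W[r,c].round(3))
E
```

```text
150 225 [ 13 153 112] 0.11277556 [0.56  0.128 0.175]
200 230 [ 14 162  85] 0.11521109 [0.559 0.112 0.177]
200 290 [ 11 149  48] 0.1473554 [0.577 0.101 0.145]
250 230 [ 14 184  86] 0.12096928 [0.555 0.095 0.175]
300 230 [ 14 168  79] 0.12595724 [0.551 0.077 0.175]
300 280 [ 15 124  72] 0.15046726 [0.566 0.062 0.153]
```

Emit:
{"method": "carry_out", "body": {"targets": [[45,0,4,-2,0],[45,0,4,-2,0],[45,0,4,-2,0],[45,0,4,-2,0],[45,0,4,-1,0],[45,0,0,0,0]]}}

```text
clock: 15.97
tool_pos: [0.5878, 0.0656, 0.1562]
ee_rot: [[0.179, 0.984, -0.002], [0.984, -0.179, -0.001], [-0.001, -0.002, -1.0]]
wrist_force: [-0.9, 0.3, 0.5]
width: 0.0447
grip_force: 0.4
```

```bash
sed -i 's/<14)/<19)/' t.py; python3 t.py 10
```

```text
23254 theta 72.9047462385904 yaw -10.101576860593442
xs,ys,z min/max -0.06691226774747115 -0.005264398569878499 -0.07019505793732596 0.06740934047897856 0.020852365855339672 0.1860755135713828
16.0167 [0.5871 0.0657 0.156 ] tool xs,ys -0.04574635551006916 0.0006269822201535371 [-1.4913 -0.2668 -0.045 ]
```

```bash
cat >> t.py <<'E'
mb=(d>.03)&(hsv[...,0]>100)&(hsv[...,0]<130)&(hsv[...,1]>90)&(W[...,0]>.5)&(W[...,0]<.75)&(W[...,2]>.01)
cb,nb=plane(W[cv2.erode(mb.astype(np.uint8),np.ones((5,5)))>0]); nb*=-np.sign(nb[0])
print("rest n",nb,"tilt",np.degrees(np.arcsin(nb[2])),"yaw",np.degrees(np.arctan2(-nb[1],-nb[0])))
D=(P-cb)@nb; g=abs((P-c)@n)<.003
for z0 in(.03,.06,.1,.15,.175):
    k=g&(abs(P[:,2]-z0)<.006); print(z0,"board face to rest",np.median(D[k]) if k.sum() else None,k.sum())
t0=((cb-[.632,.057,0])@nb)/(np.array([*e,0])@nb); print("foot xs",t0)
E
python3 t.py 11
```

```text
23238 theta 72.65770160314412 yaw -10.083537199631841
xs,ys,z min/max -0.06744119490002862 -0.0034302697341304185 -0.07094110941939658 0.06740518039258724 0.015693471081043853 0.18599776102657054
16.0667 [0.5866 0.0658 0.1558] tool xs,ys -0.046267691972747764 0.0006009053255684164 [-1.4096  0.0002 -0.4228]
rest n [-0.9534  0.1702  0.2492] tilt 14.432336615901214 yaw -10.123323343549503
0.03 board face to rest 0.014873523641150707 283
0.06 board face to rest 0.0310259362707922 589
0.1 board face to rest 0.05282736640655606 999
0.15 board face to rest 0.07993546707568312 703
0.175 board face to rest 0.09426866833469659 2639
foot xs -0.0006442177310447852
```

Emit:
{"method": "carry_out", "body": {"targets": [[41,0,2,-2,0],[37,0,2,-2,0],[33,0,2,-2,0],[29,0,2,-2,0],[25,0,2,-2,0],[22,0,2,-2,0],[22,0,3,-1,0],[22,0,3,0,0],[22,0,3,0,0],[22,0,3,0,0],[22,0,3,0,0],[22,0,0,0,0]]}}

```text
clock: 17.07
tool_pos: [0.6138, 0.0608, 0.1685]
ee_rot: [[0.179, 0.984, -0.003], [0.984, -0.179, -0.001], [-0.002, -0.003, -1.0]]
wrist_force: [0.2, -0.2, -0.9]
width: 0.0219
grip_force: 0.0
```

```bash
python3 t.py 12
```

```text
9834 theta 80.93983306390423 yaw -10.150513000762345
xs,ys,z min/max -0.02924906601558408 -0.006906359176926445 -0.046173467522553475 0.06757397571032679 0.07758969253975309 0.19156384274473615
17.1167 [0.6133 0.0609 0.1685] tool xs,ys -0.019046902958041522 0.0004922940278876684 [ 0.9242  0.5466 -0.5386]
rest n [-0.9535  0.1703  0.2486] tilt 14.396721936860631 yaw -10.127735973226342
0.03 board face to rest None 0
0.06 board face to rest None 0
0.1 board face to rest 0.03341753217586247 60
0.15 board face to rest 0.04938608823567761 103
0.175 board face to rest 0.05748111429994775 323
foot xs -0.0005747610275164205
```

Emit:
{"method": "carry_out", "body": {"targets": [[22,0,3,0,0],[22,0,3,0,0],[22,0,3,0,0],[22,0,3,0,0],[22,0,3,0,0],[22,0,3,0,0],[22,0,3,0,0],[22,0,3,0,0],[22,0,2.5,0,0],[22,0,2.5,0,0],[22,0,2.5,0,0],[22,0,0,0,0]]}}

```text
clock: 18.12
tool_pos: [0.6446, 0.0552, 0.1685]
ee_rot: [[0.178, 0.984, -0.004], [0.984, -0.178, -0.001], [-0.002, -0.003, -1.0]]
wrist_force: [0.2, -0.6, 1.0]
width: 0.0218
grip_force: 0.0
```

```bash
python3 t.py 13
```

```text
10717 theta 99.79221467150485 yaw -10.072743239522218
xs,ys,z min/max -0.006254082461023043 0.0212733558344851 -0.05506375914474976 0.06786439965007732 0.06737585007723573 0.19162043734624923
18.1667 [0.6443 0.0553 0.1685] tool xs,ys 0.012402552814352758 0.0005274741709040839 [ 0.9101 -0.7596  0.5849]
rest n [-0.9531  0.17    0.2503] tilt 14.493550385197874 yaw -10.11167323396253
0.03 board face to rest None 0
0.06 board face to rest None 0
0.1 board face to rest 0.026657513287252778 138
0.15 board face to rest 0.03425193241946936 162
0.175 board face to rest 0.03672806568296208 405
foot xs -0.0005039847612911258
```

Emit:
{"method": "carry_out", "body": {"targets": [[22,0,2,0,0],[22,0,2,0,0],[22,0,2,0,0],[22,0,2,0,0],[22,0,1.5,0,0],[22,0,1.5,0,0],[22,0,1.5,0,0],[22,0,1.5,0,0],[22,0,1.5,0,0],[22,0,1.5,0,0],[22,0,1.5,0,0],[22,0,1.5,0,0]]}}

```text
clock: 19.17
tool_pos: [0.6638, 0.0518, 0.1684]
ee_rot: [[0.178, 0.984, -0.004], [0.984, -0.178, -0.001], [-0.002, -0.004, -1.0]]
wrist_force: [0.8, -0.6, -0.5]
width: 0.0216
grip_force: 0.2
```

Emit:
{"method": "carry_out", "body": {"targets": [[22,0,1.5,0,0],[22,0,1.5,0,0],[22,0,1.5,0,0],[22,0,1.5,0,0],[22,0,0,0,0]]}}

```text
clock: 19.58
tool_pos: [0.6698, 0.0507, 0.1684]
ee_rot: [[0.178, 0.984, -0.004], [0.984, -0.178, -0.001], [-0.002, -0.004, -1.0]]
wrist_force: [0.4, 0.1, -0.6]
width: 0.022
grip_force: 0.0
```

```bash
python3 t.py 14
```

```text
13224 theta 104.57666872704992 yaw -10.213622130709856
xs,ys,z min/max -0.004963669097734603 0.04480889367158877 -0.06838631595103291 0.06757513151811947 0.039654945940939434 0.1880708805082722
19.6333 [0.6696 0.0508 0.1684] tool xs,ys 0.03810526882522833 0.000520691800513633 [ 0.1653 -0.6709  0.2836]
rest n [-0.9533  0.1683  0.2506] tilt 14.514773567091703 yaw -10.011105214806992
0.03 board face to rest None 0
0.06 board face to rest 0.01405959923924311 223
0.1 board face to rest 0.014141981536605683 331
0.15 board face to rest 0.014829559572670173 185
0.175 board face to rest 0.014387632537053321 1326
foot xs -0.000312249438686733
```

The board is flat on the rest (underside 14–15 mm off the plate all the way up, yaw matches). Release it and go for the keeper.

Emit:
{"method": "carry_out", "body": {"targets": [[27,0,0,0,0],[27,0,0,0,0],[27,0,0,-8,0],[27,0,0,-15,0],[27,0,0,-25,0],[27,0,0,-30,0],[27,0,0,-30,0],[0,0,-25,-10,0],[0,0,-25,0,0],[0,0,-25,0,0],[0,0,-25,0,0],[0,0,-25,0,0]]}}

```text
clock: 20.63
tool_pos: [0.5458, 0.0734, 0.2878]
ee_rot: [[0.178, 0.984, -0.003], [0.984, -0.178, -0.001], [-0.002, -0.003, -1.0]]
wrist_force: [0.6, -0.4, -0.3]
width: 0.0005
grip_force: 0.0
```

Emit:
{"method": "carry_out", "body": {"targets": [[0,20,-10,0,0],[0,25,0,0,0],[0,25,0,0,0],[0,25,0,0,0],[0,25,0,0,0],[0,25,0,0,0],[0,25,0,0,0],[0,15,0,0,0],[0,0,0,0,0],[0,0,0,0,0]]}}

```text
clock: 21.47
tool_pos: [0.5698, 0.2577, 0.287]
ee_rot: [[0.176, 0.984, -0.004], [0.984, -0.176, -0.001], [-0.002, -0.004, -1.0]]
wrist_force: [-0.0, -1.4, 0.7]
width: -0.0001
grip_force: 0.0
```

```bash
python3 - <<'E'
from h import *
np.set_printoptions(precision=4,suppress=True)
e=np.array([.984,-.177]);f=np.array([.177,.984])
S=lambda p:(((p[:2]-[.632,.057])@e).round(4),((p[:2]-[.632,.057])@f).round(4),round(p[2],4))
for cam in("top","side"):
    im,d=robot.camera(cam);W=pts(cam,d);h=cv2.cvtColor(im,cv2.COLOR_RGB2HSV).astype(int)
    m=(d>0)&((h[...,0]<6)|(h[...,0]>174))&(h[...,1]>150)&(W[...,2]>.2)&(abs(W[...,1]-.19)<.08)&(abs(W[...,0]-.66)<.08)
    P=W[m]; print(cam,m.sum(),"knob",S(np.median(P,0)) if m.sum() else None)
s=robot.get_state();print(s["clock"],S(s["tool_pos"]),s["ee_rot"][:2,0],s["wrist_force"])
E
```

```text
top 77 knob (np.float64(0.0052), np.float64(0.1386), np.float64(0.2595))
side 139 knob (np.float64(-0.0001), np.float64(0.1433), np.float64(0.2599))
21.5667 (np.float64(-0.0958), np.float64(0.1842), np.float64(0.2868)) [0.1795 0.9838] [-0.4375 -0.6808 -0.0232]
```

Emit:
{"method": "carry_out", "body": {"targets": [[0,0,15,20,0],[0,0,20,20,0],[0,0,20,0,0],[0,0,20,0,0],[0,0,15,0,0],[0,0,6,0,0],[0,0,0,0,0],[0,-6,0,0,0],[0,-6,0,0,0],[0,-6,0,0,0],[0,-4,0,0,0],[0,0,0,0,0]]}}

```text
clock: 22.57
tool_pos: [0.6603, 0.2163, 0.2466]
ee_rot: [[0.179, 0.984, -0.004], [0.984, -0.179, -0.003], [-0.003, -0.003, -1.0]]
wrist_force: [-0.6, 0.6, 0.5]
width: -0.0002
grip_force: 0.0
```

Emit:
{"method": "carry_out", "body": {"targets": [[0,-3,0,0,0],[0,-3,0,0,0],[0,-4,0,0,0],[0,-4,0,0,0],[0,-4,0,0,0],[0,0,0,0,0]]}}

```text
clock: 23.07
tool_pos: [0.6573, 0.1995, 0.2466]
ee_rot: [[0.179, 0.984, -0.004], [0.984, -0.179, -0.002], [-0.002, -0.004, -1.0]]
wrist_force: [-0.4, 0.4, 2.1]
width: 0.0
grip_force: 0.2
```

```bash
cat > k.py <<'E'
from h import *
np.set_printoptions(precision=4,suppress=True)
e=np.array([.984,-.177]);f=np.array([.177,.984])
S=lambda p:(round((p[:2]-[.632,.057])@e,4),round((p[:2]-[.632,.057])@f,4),round(p[2],4))
for cam in("top","side"):
    im,d=robot.camera(cam);W=pts(cam,d);h=cv2.cvtColor(im,cv2.COLOR_RGB2HSV).astype(int)
    Q=W[...,:2]-[.632,.057];X=Q@e;Y=Q@f
    b=(d>0)&(abs(X)<.09)&(Y>-.13)&(Y<.2)&(W[...,2]>.06)&(h[...,1]>140)
    for n,m in(("knob",b&((h[...,0]<6)|(h[...,0]>174))),("bar",b&(h[...,0]>17)&(h[...,0]<32))):
        P=W[m]
        if len(P)<8: print(cam,n,len(P)); continue
        print(cam,n,len(P),S(np.median(P,0)),end=" ")
        if n=="bar":
            s=P[:,2]/.969; y=(P[:,:2]-[.632,.057])@f; v=np.linalg.svd(np.c_[y-y.mean(),s-s.mean()])[2][0]; v*=np.sign(v[1]); print("phi",np.arctan2(v[1],-v[0]),"y",y.min(),y.max(),"z",P[:,2].min(),P[:,2].max())
        else: print()
s=robot.get_state();print(s["clock"],S(s["tool_pos"]),s["wrist_force"])
E
python3 k.py
```

```text
top knob 0
top bar 0
side knob 13 (np.float64(-0.0098), np.float64(0.1232), np.float64(0.2617)) 
side bar 189 (np.float64(0.0014), np.float64(0.1131), np.float64(0.1473)) phi 1.6986101563335825 y 0.10295634136376909 0.13857090933587027 z 0.09356781527544733 0.3002672880148919
23.1667 (np.float64(-0.0005), np.float64(0.1448), np.float64(0.2463)) [-0.8567  0.4032  1.3659]
```

Emit:
{"method": "carry_out", "body": {"targets": [[0,-6,0,-1,0],[0,-6,0,-1,0],[0,-6,0,-1,0],[0,-6,0,0,0],[0,-6,0,1,0],[0,-6,0,1,0],[0,-6,0,1,0],[0,-6,0,1,0],[0,-6,0,1,0],[0,-6,0,1,0],[0,0,0,0,0]]}}

```text
clock: 24.08
tool_pos: [0.6462, 0.1391, 0.2428]
ee_rot: [[0.18, 0.984, -0.006], [0.984, -0.18, -0.003], [-0.004, -0.005, -1.0]]
wrist_force: [-0.1, -0.5, -0.7]
width: -0.0001
grip_force: 0.0
```

Emit:
{"method": "carry_out", "body": {"targets": [[0,-6,-0.5,2,0],[0,-6,-0.5,2,0],[0,-6,-0.5,2,0],[0,-6,-0.5,2.5,0],[0,-6,-0.5,2.5,0],[0,-6,-1,3.5,0],[0,-6,-1,4,0],[0,-6,-1,4,0],[0,-5,-1,4,0],[0,0,0,0,0]]}}

```text
clock: 24.92
tool_pos: [0.6298, 0.0883, 0.2157]
ee_rot: [[0.18, 0.984, -0.007], [0.984, -0.18, -0.003], [-0.004, -0.006, -1.0]]
wrist_force: [-1.0, -0.5, -0.2]
width: -0.0002
grip_force: 0.0
```

```bash
python3 k.py
```

```text
top knob 0
top bar 81 (np.float64(-0.0038), np.float64(0.0849), np.float64(0.1297)) phi 1.351503220795027 y 0.03847450206775654 0.1091088989111464 z 0.10037942594363924 0.3577723043882972
side knob 1
side bar 250 (np.float64(0.005), np.float64(0.0679), np.float64(0.1552)) phi 0.9385387839987553 y 0.01563395566834759 0.11394989154264325 z 0.09757074451667347 0.23482894128238319
25.0167 (np.float64(-0.0075), np.float64(0.032), np.float64(0.2166)) [-0.1241 -0.1545 -0.0488]
```

Emit:
{"method": "carry_out", "body": {"targets": [[0,4,0,0,0],[0,0,0,-12,0],[0,0,0,-20,0],[0,-9,0,-3,0],[0,-10,0,0,0],[0,-9,0,0,0],[0,0,0,5,0],[0,-4,0,5,0],[0,-4,-1,5,0],[0,-4,-1,5,0],[0,-3,-1,5,0],[0,0,0,0,0]]}}

```text
clock: 26.02
tool_pos: [0.6195, 0.0476, 0.2262]
ee_rot: [[0.181, 0.983, -0.008], [0.983, -0.181, -0.008], [-0.009, -0.006, -1.0]]
wrist_force: [-0.3, -4.5, 4.7]
width: 0.0004
grip_force: 2.7
```

```bash
python3 k.py
```

```text
top knob 0
top bar 158 (np.float64(0.0011), np.float64(0.0628), np.float64(0.1406)) phi 1.2796047137611155 y 0.007545478525557735 0.11029852322878209 z 0.08898215548293864 0.3823984817956587
side knob 4
side bar 329 (np.float64(0.0087), np.float64(0.0469), np.float64(0.1669)) phi 0.8107597175266581 y -0.04566733914091521 0.1142224594341928 z 0.09809884213251974 0.2714820569772225
26.1167 (np.float64(-0.01), np.float64(-0.0084), np.float64(0.2266)) [ 0.0864 -1.0414  2.16  ]
```

Emit:
{"method": "carry_out", "body": {"targets": [[0,-3.4,-0.8,5,0],[0,-3.4,-0.8,5,0],[0,-3.4,-0.8,5,0],[0,-3.4,-0.8,5,0],[0,-3.4,-0.8,5,0],[0,-3,-1.4,5.4,0],[0,-3,-1.4,5.4,0],[0,-3,-1.4,5.4,0],[0,-3,-1.4,5.4,0],[0,-3,-1.4,5.4,0],[0,0,0,0,0]]}}

```text
clock: 27.03
tool_pos: [0.6028, 0.0226, 0.1737]
ee_rot: [[0.178, 0.984, -0.007], [0.984, -0.178, -0.001], [-0.002, -0.007, -1.0]]
wrist_force: [-0.1, -0.5, 0.3]
width: 0.0001
grip_force: 0.0
```

Emit:
{"method": "carry_out", "body": {"targets": [[0,-1.7,-1.3,5,0],[0,-1.7,-1.3,5,0],[0,-1.7,-1.3,5,0],[0,-1.7,-1.3,5,0],[0,-1.7,-1.3,5,0],[0,-1.7,-1.3,5,0],[0,0,0,0,0]]}}

```text
clock: 27.62
tool_pos: [0.5934, 0.014, 0.144]
ee_rot: [[0.178, 0.984, -0.007], [0.984, -0.178, -0.001], [-0.002, -0.006, -1.0]]
wrist_force: [0.3, -0.8, -0.9]
width: 0.0002
grip_force: 0.0
```

```bash
python3 k.py
```

```text
top knob 3
top bar 210 (np.float64(-0.0052), np.float64(0.0454), np.float64(0.1091)) phi 1.1825826694912485 y -0.020965247677256417 0.10775100042552867 z 0.06004531480882047 0.35499604303866117
side knob 16 (np.float64(-0.0416), np.float64(-0.0536), np.float64(0.1386)) 
side bar 273 (np.float64(-0.0065), np.float64(0.0547), np.float64(0.1129)) phi 0.24971283288757157 y -0.06583216541300665 0.11195913466995143 z 0.0634391887498501 0.16471273289380717
27.7167 (np.float64(-0.0298), np.float64(-0.0485), np.float64(0.1449)) [ 0.7953 -0.6427 -0.0872]
```

Emit:
{"method": "carry_out", "body": {"targets": [[0,-0.6,-1.2,5,0],[0,-0.6,-1.2,5,0],[0,-0.6,-1.2,5,0],[0,-0.6,-1.2,5,0],[0,-0.6,-1.2,4,0],[0,0,-1,3,0],[0,0,0,0,0]]}}

```text
clock: 28.3
tool_pos: [0.5861, 0.0127, 0.1175]
ee_rot: [[0.178, 0.984, -0.006], [0.984, -0.178, -0.001], [-0.002, -0.006, -1.0]]
wrist_force: [0.3, 0.5, 0.2]
width: 0.0001
grip_force: 0.0
```

Emit:
{"method": "carry_out", "body": {"targets": [[0,0,-0.5,2,0],[0,0,-0.5,2,0],[0,0,0,0,0],[0,0,0,0,0]]}}

```text
clock: 28.63
tool_pos: [0.5859, 0.0129, 0.1143]
ee_rot: [[0.178, 0.984, -0.004], [0.984, -0.178, -0.001], [-0.002, -0.004, -1.0]]
wrist_force: [0.0, -0.5, 0.5]
width: 0.0004
grip_force: 0.0
```

```bash
python3 k.py
```

```text
top knob 0
top bar 205 (np.float64(-0.0074), np.float64(0.0458), np.float64(0.0995)) phi 1.242939317991508 y -0.028392808557912385 0.10896462412110772 z 0.06877132361591087 0.42921101959189345
side knob 19 (np.float64(-0.0503), np.float64(-0.0534), np.float64(0.108)) 
side bar 230 (np.float64(-0.0092), np.float64(0.0598), np.float64(0.1027)) phi 0.041244044643124124 y -0.06889571927776111 0.10945089740231617 z 0.06359862537024508 0.10711021046837255
28.7333 (np.float64(-0.0375), np.float64(-0.0516), np.float64(0.1144)) [-0.131  -0.8618  0.523 ]
```

Nearly closed (0.03 rad). Press on until the stop is felt.

Emit:
{"method": "carry_out", "body": {"targets": [[0,0,0,2,0],[0,0,0,2,0],[0,0,0,1,0],[0,0,0,0,0]]}}

```text
clock: 29.07
tool_pos: [0.5863, 0.013, 0.112]
ee_rot: [[0.178, 0.984, -0.002], [0.984, -0.178, -0.002], [-0.002, -0.002, -1.0]]
wrist_force: [-4.1, -1.8, 21.3]
width: 0.0002
grip_force: 9.5
```

Emit:
{"method": "carry_out", "body": {"targets": [[0,0,0,1,0],[0,0,0,1,0],[0,0,0,1,0],[0,0,0,0,0]]}}

```text
clock: 29.4
tool_pos: [0.5865, 0.013, 0.1113]
ee_rot: [[0.178, 0.984, -0.001], [0.984, -0.178, -0.003], [-0.003, -0.001, -1.0]]
wrist_force: [-9.6, -2.2, 38.8]
width: 0.0001
grip_force: 17.5
```

Emit:
{"method": "carry_out", "body": {"targets": [[0,0,0,1,0],[0,0,0,1,0],[0,0,0,1,0],[0,0,0,0,0]]}}

```text
clock: 29.73
tool_pos: [0.5865, 0.013, 0.1107]
ee_rot: [[0.178, 0.984, -0.0], [0.984, -0.178, -0.004], [-0.004, 0.001, -1.0]]
wrist_force: [-15.5, -3.4, 57.7]
width: 0.0001
grip_force: 25.9
```

The stop is firm. Lift off gently, withdraw, and check.

Emit:
{"method": "carry_out", "body": {"targets": [[0,0,0,-3,0],[0,0,0,-4,0],[0,0,0,-6,0],[0,0,-5,-15,0],[0,0,-15,-25,0],[0,0,-25,-30,0],[0,0,-30,-30,0],[0,0,-30,-20,0],[0,0,-30,0,0],[0,0,-10,0,0],[0,0,0,0,0]]}}

```text
clock: 30.65
tool_pos: [0.4415, 0.0388, 0.2367]
ee_rot: [[0.176, 0.984, -0.006], [0.984, -0.176, -0.002], [-0.003, -0.005, -1.0]]
wrist_force: [-0.4, -0.1, -0.7]
width: 0.0
grip_force: 0.0
```

```bash
python3 k.py; python3 t.py 20; python3 - <<'E'
from h import *
ims=[robot.camera(c)[0] for c in("side","top","wrist")]
a=cv2.resize(ims[0][100:300,150:350,::-1],(400,400),interpolation=2); b=cv2.resize(ims[2][...,::-1],(400,300)); c=cv2.resize(ims[1][60:330,80:500,::-1],(400,257))
cv2.imwrite("pics/fin.png",np.hstack([np.vstack([a,np.zeros((157,400,3),np.uint8)]),np.vstack([b,c])]))
E
```

```text
top knob 63 (np.float64(-0.0276), np.float64(-0.0529), np.float64(0.1074)) 
top bar 394 (np.float64(-0.0063), np.float64(0.0), np.float64(0.0993)) phi 3.1395070016662494 y -0.1104767407306605 0.10813398574618593 z 0.06619625747297198 0.1090777449162148
side knob 72 (np.float64(-0.0332), np.float64(-0.0503), np.float64(0.1089)) 
side bar 463 (np.float64(-0.0094), np.float64(0.0203), np.float64(0.1009)) phi 0.005872148823060465 y -0.11373644370559587 0.11182932034065013 z 0.06337872797781052 0.10724802976512515
30.75 (np.float64(-0.1806), np.float64(-0.0512), np.float64(0.2364)) [0.5901 0.1636 0.814 ]
11259 theta 104.42475199611425 yaw -10.302633391502537
xs,ys,z min/max -0.05119109641687527 0.020991194810152325 -0.07818754349438219 0.06609245630297833 0.011183832871825783 0.13389313379238207
30.8 [0.4457 0.0386 0.2363] tool xs,ys -0.18007291876225245 -0.05112479670382187 [0.8455 0.1938 0.2643]
rest n [-0.9538  0.1711  0.2469] tilt 14.294541140139984 yaw -10.169456220572595
0.03 board face to rest 0.014259176311883413 932
0.06 board face to rest 0.01414327299990644 342
0.1 board face to rest 0.013994618343547621 2686
0.15 board face to rest None 0
0.175 board face to rest None 0
foot xs 0.0007184813304569862
```

View pics/fin.png

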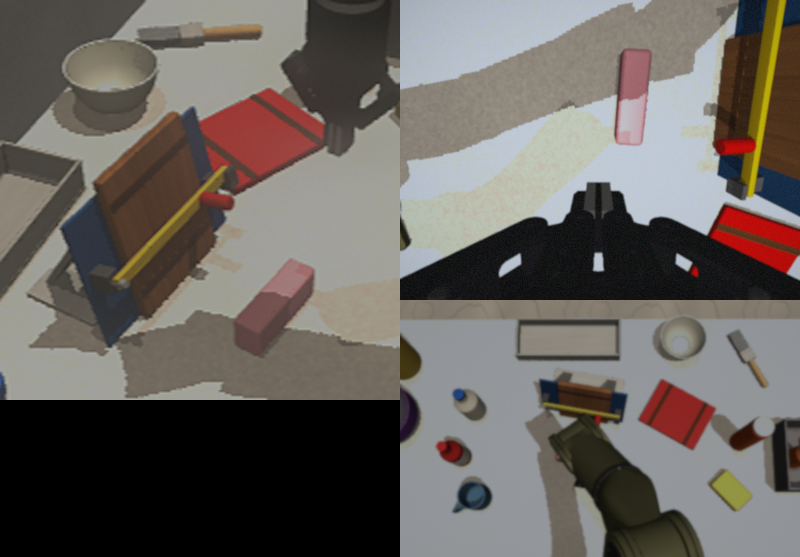

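The board leans flat (14 mm off the rest from 30 to 100 mm up) and straight. The keeper is level in its catch, the bystanders are where they were, and the robot touches nothing.

```bash
python3 -c "
from station import robot
print(robot.job_done())"
```

```text
the job is handed in; nothing more can be done
None
```

The job is handed in: the board was tipped up gently and leans flat and straight on the blue rest, the keeper is closed in its catch, and the bottles, spray can and mug were left where they stood (31 s of 70 s used).

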